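# Turn the sharpening stone over to its fine side

### The job

The sharpening stone lies in its holder with the dark coarse side up; the chisels need the tan fine side. Lift the stone out, stand it on end in the spring clip and let go so that you can take it again from the other side, and lay it back in the holder with the tan side up. Then push the sliding jaw against it so that the stone is held between the two jaws without play; do not drop the stone, and leave the other things on the bench alone.

Things in the scene. Friction and masses are not known exactly. Their poses are not given: they have to be found in the camera images.
- stone: Sharpening stone, a block 50 x 100 x 25 mm (own x, y, z), 0.3 kg, origin at its centre. +z points out of the dark coarse face, -z out of the tan fine face. Starts in the holder, dark side up, 24 mm above the bench. Held across its 50 mm width, taken with the hand leaning 45 degrees along its length and put down leaning 45 degrees the other way, it makes a quarter turn (lying to standing).
- stone_holder: Holder screwed to the bench: aluminium rail along own y (-105 to +145 mm), 34 mm wide, top 24 mm high, on feet 84 mm wide, 10 mm high at y = -88 and +128. Blue fixed jaw at the -y end, blue sliding jaw towards +y, both 44 mm wide and 36 mm high (12 above the rail). Origin on the bench under the seat. The stone is 16 mm wider than the rail: its long sides are free for fingers.
- holder_seat (a point): Point on top of the rail, 24 mm above the bench, that lies under the stone's centre when the stone is clamped; axes as stone_holder (y along the rail). The face of the fixed jaw is at y = -50 mm; the face of the sliding jaw is at y = 80 mm minus the value of slide_jaw.
- slide_jaw (a joint): Travel of the sliding jaw towards the fixed jaw (holder's -y), m, 0 to 0.045; 0.030 when the stone is clamped with no play (the gap between the jaws is 0.130 minus this value). It starts 8 to 22 mm, stays where it is left and needs about 3 N, or about 6 N when it pushes the stone along.
- jaw_tab (a point): Middle of the outer (+y) face of the upright blue tab on the sliding jaw, where it is pushed towards -y: 46 mm above the bench; the tab is 36 mm wide, 8 mm thick, and its top is 53 mm high. It lies 36 mm behind (+y of) the face of the sliding jaw.
- spring_clip: Clip screwed to the bench, mouth up: beech block 74 x 100 x 14 mm (x, y, z), origin under its middle. Two sprung steel leaves, one at +y, one at -y, 30 mm wide (x), reach 80 mm above the bench; 18 mm apart at the pinch (48 mm above the bench), flared to 36 mm at the lips. The stone is pressed in on end from above (a snap of about 10 N), either end up, its 25 mm between the leaves.
- clip_seat (a point): Middle of the clip's floor, 14 mm above the bench, between the leaves; axes as spring_clip. The stone stands on it, centre 50 mm above it, thickness along the clip's y, 50 mm width along the clip's x, so its narrow sides stay free for fingers. Gripped at 45 degrees some 10 mm off its middle towards the hand, its corner clears the palm.
- chisel_yellow: Chisel with a yellow handle, 262 mm long, lying behind the work; leave it. Origin under its middle.
- chisel_wood: Chisel with a wooden handle, 262 mm long, lying at the left; leave it. Origin under its middle.
- oil_bottle: Small red bottle with a pointed white nozzle, 157 mm high, at the back; leave it. Origin under its middle.
- plane: Block plane, 155 mm long, 50 mm high, at the back left; leave it. Origin under its middle.
Things that resemble listed ones, but are neither listed nor needed, are in the scene too. There is more than one size of the stone; the job needs the larger. Several things have the shape of the spring_clip; the one meant has the colours described above.

How it is judged (in metres and radians):
On the way:
1. the stone stands on end in the spring clip, on its floor, let go (angle between the y axis of stone and the z axis of clip_seat, either way round below 0.12 rad and angle between the z axis of stone and the y axis of clip_seat, either way round below 0.2 rad and z of stone in the frame of clip_seat between 0.046 and 0.054 m and x of stone in the frame of clip_seat between -0.015 and 0.015 m and y of stone in the frame of clip_seat between -0.006 and 0.006 m and contact force between the fingers and stone below 0.1 N), for 0.2 s.
At the end, for the whole second after the job is handed in: The stone lies flat on the holder's rail, tan side up, within 4 degrees of the rail's direction and within 9 mm of its middle sideways, and the sliding jaw is pushed up so that less than 2.5 mm of play is left between the stone and the two jaws; it is let go and at rest (angle between stone's own z axis and vertical above 3.08 rad and angle between the y axis of stone and the y axis of holder_seat, either way round below 0.07 rad and z of stone in the frame of holder_seat between 0.01 and 0.015 m and x of stone in the frame of holder_seat between -0.009 and 0.009 m and y of stone in the frame of holder_seat between -0.004 and 0.004 m and value of joint slide_jaw above 0.0275 m and linear speed of stone below 0.02 m/s); the robot touches nothing.
It fails at once if the stone is dropped (moves faster than 0.5 m/s while no finger touches it) (linear speed of stone above 0.5 m/s and contact force between the fingers and stone below 0.05 N).
It fails at once if a chisel, the oil bottle or the plane is moved by more than 30 mm (distance of any of chisel_yellow, chisel_wood, oil_bottle, plane from where it was at the start of the episode above 0.03 m).
It also fails if it takes over 64 s, if anything falls off the work surface, if the arm or the gripper's body presses on something with over 40 N, if the wrist force passes 120 N, or if a joint passes its speed limit or range.

### The arm

A 6-joint arm with a two-finger parallel gripper is mounted at the origin on a cart in front of the work surface, level with it; the furniture and walls round the work are solid. World frame = base frame: x ahead of the robot, y to its left, z up, the work surface at z = 0. Lengths are in mm, angles in rad, forces in N, time in s.
With the tool pointing down it reaches from about 275 to 1000 mm from the base axis. Payload 8.4 kg.
Tool frame: the origin (TCP) lies at the very end of the fingers, on their centre line; the grasp point (between the pads) lies 19 mm behind it; z points along the fingers, y is the line along which they close (so a half turn about z gives the same grasp; the last joint's range is limited). The gripper opens to 85 mm and grips with 20 to 120 N. Pads are 22 mm wide; open, the fingers measure 114 mm over their backs; the gripper's body (76 mm by 85 mm) begins 54 mm behind the grasp point. The pads swing forward as they close: fully open they stand 13 mm farther back than shut.
Start: joints at [-1.256, 0.353, 1.633, -0, 1.155, -0.002], TCP at [194.703, -593.901, 231.281] pointing down, gripper open.
Joint ranges: [-2.63, 2.63], [-0.92, 2.1], [0.06, 2.66], [-1.3, 4.44], [0, 2.69], [-3.02, 3.02]. Speed limits (rad/s): [2.22, 2.22, 2.79, 3.14, 3.14, 3.14].

### API

Orientations are given as [roll, pitch, yaw] about the fixed x, y, z axes, in that order (R = Rz(yaw) Ry(pitch) Rx(roll)).
In Python, from rig import sensors, grab_frame, camera_params, order gives the robot as it stands. The module is installed in compiled form; this text tells all that it offers.
- The arm moves only by the tool move_arm, never from a script. Its argument "motion" is a list of rows, each a list of 7 numbers: the turn, a rotation vector about the tool's x, y, z in shares of pi/2 rad (1.0 is pi/2 rad), then the shift along the tool's x, y, z in parts of the range, where 1.0 means 0.8 m, then the finger opening in m, from 0 to 0.0854. A call has 1 to 8 rows; each row is the pose to reach, as a shift and turn from the pose commanded when the call began, along the tool's axes at that moment; what a row does not reach only later rows make up. A row lasts 1/8 s, in which the tool goes at most 62.5 mm and 10.7 degrees, less where a joint would pass 70% of its speed; a pose out of reach is approached as far as the arm can. Shift and turn numbers lie between -1 and 1, and a call with a number outside is refused. A call with a gripper value outside its range is refused whole. The fingers move at their own pace and stop on an object; "grip_force" is the grip in N (left out, the last holds). Time passes only in rows, so rows that repeat a pose let the fingers close. It gives the time, the measured TCP pose, the force, the opening and the grip force at its end, in the units of the state.
- sensors.sense(): the state, without advancing time (a new reading comes with each control period).
- grab_frame(name): name is "scene" or "top" or "wrist"; returns (picture, depth): 480x640x3 uint8, red, green, blue; 480x640 float32, mm along the optical axis (not along the pixel's ray), 0 where there is no reading.
- camera_params(name): a dict with "camera_matrix" (3x3 intrinsics, pixels), "k1" (the pictures are not rectified: a ray, as slopes to the right and down, at radius r is drawn at 1 + k1 r^2 times it, then the intrinsics apply), "world_from_camera" (4x4, takes a point from camera to world coordinates). Camera axes: x right, y down, z forward; pixel columns grow to the right and rows downward; lengths in mm; the calibration is good to about 2 mm. A picture is of the moment at which its call begins: read the wrist's pose just before it. camera_params takes no time and is no camera call; for the wrist camera it gives the pose at the moment of the call.
- order.sign_off(): hands the job in; it is judged then, once.
The state is a dict: "clock": time; "qpos": joint angles; "qvel": joint speeds; "joint_efforts": joint torques, N m; "eef_pos": TCP position; "tcp_rot": TCP orientation; "contact_force": force on the tool from outside, world axes, zero at the start; "wrist_torque": the same for the moment, N m; "opening": opening from 0.0 (shut) to 1.0 (fully open); "grasp_force": force on a finger pad.
Only numpy, scipy, OpenCV 4.12 (cv2) and the standard library are available. Lean on these libraries where they do the work, as an engineer would, in place of code of your own. Each camera call takes 0.05 s, during which the arm holds its last target. There are 200 camera calls.

## Working session

There is one attempt and no reset: what is moved stays moved. The work goes in short steps, Python scripts to look and compute and a tool call to move; the robot and the scene stay as the last step left them, time stands still between calls to the robot, and variables do not carry over. Pictures are saved under pics/ and viewed, at most 10 in all, crops included, and the job is handed in when it is done.

Besides the shell and the picture viewer there is one more tool, called by a JSON object that holds its "name" and its "arguments". move_arm: Moves the arm, as the interface text tells. Its arguments: {"type":"object","properties":{"motion":{"type":"array","items":{"type":"array","items":{"type":"number"}}},"grip_force":{"type":"number"}},"required":["motion"]}

```bash
mkdir -p pics; python3 - <<'E'
from rig import sensors, grab_frame, camera_params, order
import cv2,numpy as np
print(sensors.sense())
for n in("scene","top"):
    p,d=grab_frame(n); cv2.imwrite(f"pics/{n}0.png",p[:,:,::-1]); np.savez(f"{n}0.npz",p=p,d=d,**camera_params(n))
    c=camera_params(n); print(n,c["k1"],c["camera_matrix"].tolist(),np.round(c["world_from_camera"],3).tolist())
E
```

```text
{'clock': 0.0, 'qpos': array([-1.25638290e+00,  3.53638402e-01,  1.63412631e+00,  1.39315375e-05,
        1.15515400e+00, -2.41390068e-03]), 'qvel': array([ 0.00140332,  0.00046339, -0.00230649, -0.00059755, -0.00063852,
       -0.00060759]), 'joint_efforts': array([ 4.81414336e-04, -6.05252051e+01, -3.42062688e+01, -3.81515815e-05,
        9.43918945e-03,  1.37088122e-06]), 'eef_pos': array([ 194.5759988 , -593.46143262,  230.57109307]), 'tcp_rot': array([-3.14026662e+00, -1.59388433e-05,  3.16821685e-01]), 'contact_force': array([ 0.24604   , -0.14074156,  0.60458478]), 'wrist_torque': array([ 0.02078449,  0.0118517 , -0.0006009 ]), 'grasp_force': 0.0, 'opening': 1.0031808985556607}
scene 0.009212715098866413 [[527.5583414562764, 0.0, 323.93455587149117], [0.0, 527.5583414562764, 234.73174656508883], [0.0, 0.0, 1.0]] [[-0.699, -0.501, 0.511, -70.16], [-0.715, 0.469, -0.519, 716.373], [0.02, -0.727, -0.686, 897.525], [0.0, 0.0, 0.0, 1.0]]
top -0.110512653304516 [[619.5533917781319, 0.0, 317.868283808621], [0.0, 619.5533917781319, 246.07074109359783], [0.0, 0.0, 1.0]] [[-0.016, -0.989, 0.146, 340.337], [-1.0, 0.013, -0.02, 100.214], [0.018, -0.146, -0.989, 1350.389], [0.0, 0.0, 0.0, 1.0]]
```

View pics/scene0.png

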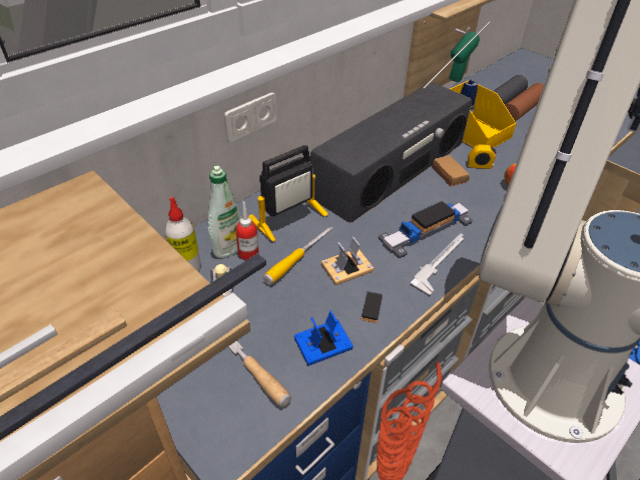

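View pics/top0.png

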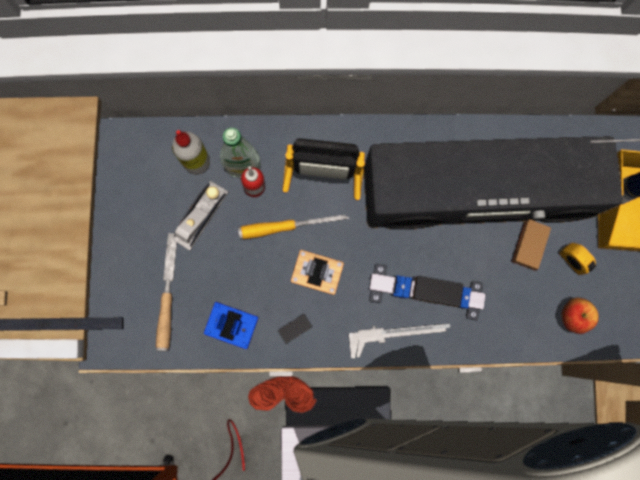

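The scene shows the holder with the dark stone at about (432,218), the beech clip at (348,262), and the decoys: a blue clip at (323,338) and a small stone at (372,306). In the top view the stone is at (437,291), the sliding jaw at (403,287), the fixed jaw at (465,297) and the beech clip at (317,271).

```bash
cat > h.py <<'E'
import numpy as np,cv2
from scipy.spatial.transform import Rotation as R
def cloud(d,c,step=1):
    K=c["camera_matrix"];k=np.array([float(c["k1"]),0,0,0])
    v,u=np.mgrid[0:480:step,0:640:step]
    z=d[::step,::step]
    n=cv2.undistortPoints(np.stack([u.ravel(),v.ravel()],1).astype(np.float64)[:,None],K,k)[:,0]
    P=np.c_[n,np.ones(len(n))]*z.ravel()[:,None]
    T=c["world_from_camera"]
    return (P@T[:3,:3].T+T[:3,3]).reshape(z.shape+(3,))
def project(X,c):
    T=np.linalg.inv(c["world_from_camera"]);P=np.atleast_2d(X)@T[:3,:3].T+T[:3,3]
    return cv2.projectPoints(P[:,None],np.zeros(3),np.zeros(3),c["camera_matrix"],np.array([float(c["k1"]),0,0,0]))[0][:,0]
def plan(pos,Rm,s):
    """turn and shift (tool axes) from the state s to pose pos(mm),Rm"""
    R0=R.from_euler('xyz',s["tcp_rot"])
    return (R0.inv()*R.from_matrix(Rm)).as_rotvec().round(4), (R0.inv().apply(np.array(pos)-s["eef_pos"])/1000).round(4)
E
python3 - <<'E'
from h import *
for n,pts in(("top",{"stone":(437,291),"sj":(403,287),"fj":(465,297),"footL":(377,283),"footR":(477,300),"clip":(317,271),"smallst":(295,328),"clipcor":(300,285),"bench":(360,320)}),("scene",{"stone":(432,218),"clip":(368,270)})):
    c=np.load(n+"0.npz");W=cloud(c["d"],c)
    for k,(u,v) in pts.items(): print(n,k,W[v,u].round(0))
E
```

```text
top stone [ 433. -177.   46.]
top sj [ 443. -106.   37.]
top fj [ 419. -239.   40.]
top footL [454. -53.  19.]
top footR [ 413. -269.   24.]
top clip [483.  76.   9.]
top smallst [360. 125.  14.]
top clipcor [453. 113.  12.]
top bench [376. -16.   1.]
scene stone [ 423. -157.   51.]
scene clip [437.  54.  10.]
```

```bash
python3 - <<'E'
from h import *
from rig import sensors,camera_params
s=sensors.sense();c=camera_params("wrist")
R0=R.from_euler('xyz',s["tcp_rot"]).as_matrix();T=c["world_from_camera"]
print((R0.T@T[:3,:3]).round(3),R0.T@(T[:3,3]-s["eef_pos"]),c["camera_matrix"][0,0],c["k1"]);print(R0.round(3))
Rd=R.from_euler('xyz',[np.pi,0,0.3168]).as_matrix()
print(plan([380,-150,400],Rd,s))
E
```

```text
[[ 0.002 -0.953 -0.304]
 [ 1.     0.002  0.   ]
 [ 0.    -0.304  0.953]] [  77.34516947   -0.16016753 -142.93851648] 393.40247118339437 -0.027143167001945388
[[ 0.95   0.312 -0.   ]
 [ 0.312 -0.95   0.001]
 [ 0.    -0.001 -1.   ]]
(array([-0.0013, -0.    , -0.    ]), array([ 0.3143, -0.3639, -0.1689]))
```

Units first: shifts go in shares of 0.8 m and turns go in shares of pi/2 rad. So 0.418 m / 0.8 = 0.5225, 0.367 m / 0.8 = 0.4588.

{"name": "move_arm", "arguments": {"motion": [[0, 0, 0, 0.065, -0.0513, -0.0075, 0.0854], [0, 0, 0, 0.1313, -0.1025, -0.015, 0.0854], [0, 0, 0, 0.1963, -0.1538, -0.0225, 0.0854], [0, 0, 0, 0.2625, -0.2063, -0.03, 0.0854], [0, 0, 0, 0.3275, -0.2575, -0.0375, 0.0854], [0, 0, 0, 0.3938, -0.3088, -0.0425, 0.0854], [0, 0, 0, 0.4588, -0.36, -0.0463, 0.0854], [0, 0, 0, 0.5225, -0.4113, -0.05, 0.0854]]}}

```text
clock: 1.1
eef_pos: [471.8, -177.2, 269.8]
tcp_rot: [3.141, -0.0, 0.317]
contact_force: [1.5, -0.7, 0.8]
opening: 1.0
grasp_force: 0.0
```

{"name": "move_arm", "arguments": {"motion": [[0, 0, 0, 0, 0, 0, 0.0854], [0, 0, 0, 0, 0, 0, 0.0854]]}}

```text
clock: 1.35
eef_pos: [470.7, -179.0, 269.4]
tcp_rot: [-3.141, 0.001, 0.318]
contact_force: [-0.6, 0.1, 0.5]
opening: 1.0
grasp_force: 0.0
```

```bash
python3 - <<'E'
from h import *
from rig import sensors,grab_frame,camera_params
s=sensors.sense();print(s["clock"],s["eef_pos"],s["qpos"])
c=camera_params("wrist");p,d=grab_frame("wrist");np.savez("w1.npz",p=p,d=d,**c);cv2.imwrite("pics/w1.png",p[:,:,::-1])
E
```

```text
1.35 [ 470.66912294 -179.00342692  269.35833276] [-3.66060096e-01  1.25131778e-01  1.84388147e+00 -5.45969228e-04
  1.17340481e+00  8.86840004e-01]
```

View pics/w1.png

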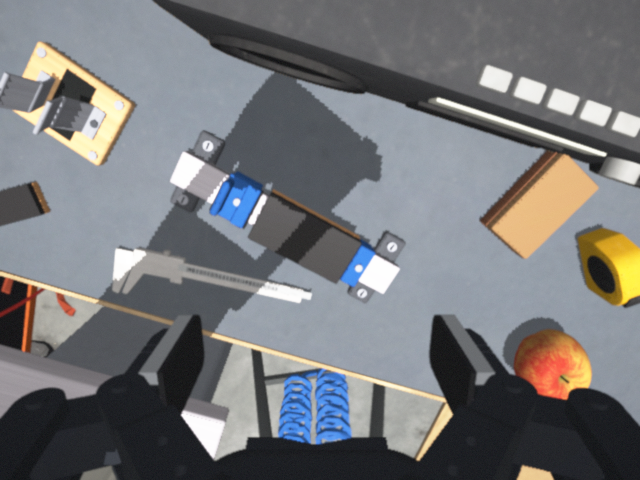

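The wrist view shows the stone at about (305,233), the sliding jaw and tab at (238,198), the fixed jaw at (360,265) and the beech clip at upper left (65,100). Next I take a second view nearer the clip.

In the tool's units: -0.213 m / 0.8 = -0.2663, -0.18 m / 0.8 = -0.225.

{"name": "move_arm", "arguments": {"motion": [[0, 0, 0, 0.0313, -0.0563, 0, 0.0854], [0, 0, 0, 0.0625, -0.1125, 0, 0.0854], [0, 0, 0, 0.0938, -0.1688, 0, 0.0854], [0, 0, 0, 0.125, -0.225, 0, 0.0854], [0, 0, 0, 0.1513, -0.2663, 0, 0.0854], [0, 0, 0, 0.1513, -0.2663, 0, 0.0854], [0, 0, 0, 0.1513, -0.2663, 0, 0.0854]]}}

```text
clock: 2.28
eef_pos: [519.3, 59.4, 269.4]
tcp_rot: [3.141, 0.001, 0.316]
contact_force: [0.2, -0.5, 0.2]
opening: 0.999
grasp_force: 0.0
```

```bash
python3 - <<'E'
from h import *
from rig import sensors,grab_frame,camera_params
s=sensors.sense();print(s["clock"],s["eef_pos"])
c=camera_params("wrist");p,d=grab_frame("wrist");np.savez("w2.npz",p=p,d=d,**c);cv2.imwrite("pics/w2.png",p[:,:,::-1])
for n in("w1","w2"):
    c=np.load(n+".npz");W=cloud(c["d"],c);p=c["p"].astype(int);x,y,z=W[...,0],W[...,1],W[...,2]
    hsv=cv2.cvtColor(c["p"],cv2.COLOR_RGB2HSV);h_,s_,v_=[hsv[...,i].astype(int) for i in range(3)]
    def comp(m,name,near):
        k,l,st,ct=cv2.connectedComponentsWithStats(m.astype(np.uint8))
        for i in range(1,k):
            if st[i,4]<60: continue
            q=W[l==i];r=cv2.minAreaRect(q[:,:2].astype(np.float32))
            print(n,name,"px",ct[i].round(0),st[i,4],"rect",np.round(r[0],1),np.round(r[1],1),round(r[2],1),"zmed",np.median(q[:,2]).round(1),"z5-95",np.percentile(q[:,2],[5,95]).round(1))
    H=(x>360)&(x<500)&(y>-310)&(y<-20)
    comp(H&(z>42)&(z<60),"z42-60",0)
    comp(H&(h_>105)&(h_<125)&(s_>150)&(v_>60),"blue",0)
    comp(H&(z>17)&(z<29)&(s_<60)&(v_>120),"rail",0)
    comp((x>420)&(x<540)&(y>0)&(y<150)&(h_<25)&(s_>90)&(v_>100)&(z>5)&(z<25),"beech",0)
    comp((x>420)&(x<540)&(y>0)&(y<150)&(z>50),"leaves",0)
E
```

```text
2.275 [519.32358632  59.3873669  269.4371275 ]
w1 z42-60 px [220. 197.] 392 rect [447.9 -91.3] [ 9.1 35.4] 79.4 zmed 52.4 z5-95 [45.4 54.2]
w1 z42-60 px [304. 238.] 5162 rect [ 433.6 -179. ] [100.2  50.7] 78.9 zmed 49.1 z5-95 [47.7 50.3]
w1 blue px [236. 199.] 1607 rect [ 446.  -104.6] [33.6 43.6] 78.6 zmed 35.8 z5-95 [25.7 53.4]
w1 blue px [357. 264.] 587 rect [ 413.3 -239.1] [20.7 58.3] 86.8 zmed 36.0 z5-95 [32.3 37.2]
w1 rail px [197. 177.] 1665 rect [453.3 -61.9] [49.9 34.3] 79.0 zmed 24.4 z5-95 [23.  25.7]
w1 rail px [258. 209.] 210 rect [ 440.7 -126.1] [ 6.3 34.4] 78.8 zmed 24.4 z5-95 [22.8 25.8]
w1 rail px [379. 273.] 881 rect [ 414.5 -267.5] [32.5 33.9] 79.8 zmed 24.1 z5-95 [22.7 25.4]
w1 beech px [ 99. 100.] 702 rect [497.6  53.8] [119.5  58.5] 36.3 zmed 12.3 z5-95 [ 7.  14.4]
w1 beech px [66. 84.] 268 rect [499.9  77.5] [30.2 49.3] 11.7 zmed 14.5 z5-95 [13.  15.9]
w1 leaves px [17. 92.] 1214 rect [485.1  91.2] [13. 31.] 74.1 zmed 65.8 z5-95 [51.3 79.9]
w1 leaves px [ 49. 114.] 553 rect [476.2  61.4] [11.  31.3] 74.9 zmed 68.9 z5-95 [50.5 81. ]
w2 z42-60 px [433. 311.] 351 r
[... 582 characters left out ...]
2 34.3] 77.8 zmed 24.2 z5-95 [22.7 25.4]
w2 beech px [305. 207.] 1104 rect [491.8  74.2] [98.9 53. ] 72.6 zmed 14.1 z5-95 [10.8 15.5]
w2 beech px [243. 214.] 221 rect [483.8 122.1] [12.7 50.6] 72.8 zmed 14.1 z5-95 [12.1 15.5]
w2 leaves px [271. 231.] 372 rect [486.   91.9] [12.5 30.1] 72.4 zmed 72.2 z5-95 [51.2 81. ]
w2 leaves px [299. 249.] 558 rect [477.1  63.2] [12.4 30.6] 71.3 zmed 68.8 z5-95 [51.6 80.5]
w2 leaves px [165. 430.] 28731 rect [515.7  85.8] [29.4 95.4] 25.3 zmed 343.0 z5-95 [300.1 356.1]
w2 leaves px [449. 372.] 2160 rect [530.8  17.7] [19.5  4. ] 13.0 zmed 304.9 z5-95 [285.8 320.4]
w2 leaves px [537. 455.] 1944 rect [532.1  13.2] [15.9 26.3] 0.0 zmed 336.1 z5-95 [334. 347.]
```

View pics/w2.png

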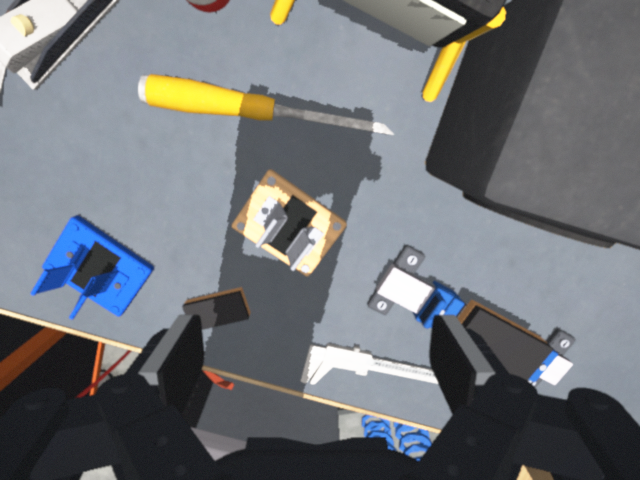

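```bash
cat >> h.py <<'E'
STONE=np.array([434,-179,36.5]);SEAT=np.array([431,-180,24.]);HA=np.radians(79.1)
CLIP=np.array([481,77.2,14.]);CA=np.radians(72.7)
def ax(A): return np.array([np.cos(A),np.sin(A),0])
def pose(G,A,lean,back=0):
    """TCP pose for the grasp point G, tool x along heading A, leaning by lean deg (+: fingers point to +y)"""
    Rm=(R.from_euler('xyz',[np.pi,0,A])*R.from_rotvec([0,np.radians(lean),0])).as_matrix()
    return G+(19-back)*Rm[:,2],Rm
def go(G,A,lean,back=0):
    from rig import sensors
    s=sensors.sense();p,Rm=pose(np.array(G,float),A,lean,back);t,d=plan(p,Rm,s)
    print("tcp",p.round(1),"turn",t,"shift",d)
E
python3 - <<'E'
from h import *
go(STONE-10*ax(HA),HA,45,110)
c=np.load("w1.npz");W=cloud(c["d"],c).reshape(-1,3)
m=(W[:,2]>60)&(W[:,2]<200)&(W[:,1]<-20)&(W[:,1]>-330)&(W[:,0]>440)
q=W[m];print("boombox",q.min(0),q.max(0))
E
```

```text
tcp [ 419.9 -252.   100.8] turn [ 0.4175  0.709  -1.0082] shift [-0.1908  0.2651  0.1689]
boombox [ 569.0709984  -329.99638161   60.01573397] [665.34365513 -40.85322465 170.10580633]
```

In the tool's units: 0.265 m / 0.8 = 0.3313, 0.07 m / 0.8 = 0.0875, 0.709 rad / 1.5708 = 0.4514.

{"name": "move_arm", "arguments": {"motion": [[0.0382, 0.0637, -0.0891, -0.03, 0.0413, 0.01, 0.07], [0.0764, 0.1273, -0.1846, -0.06, 0.0825, 0.02, 0.07], [0.1146, 0.191, -0.2737, -0.09, 0.125, 0.03, 0.07], [0.1528, 0.2546, -0.3629, -0.12, 0.1663, 0.04, 0.07], [0.191, 0.3183, -0.4584, -0.15, 0.2075, 0.05, 0.07], [0.2292, 0.3883, -0.5539, -0.1813, 0.25, 0.0625, 0.07], [0.2658, 0.4514, -0.6417, -0.2125, 0.2938, 0.075, 0.07], [0.2658, 0.4514, -0.6417, -0.2388, 0.3313, 0.0875, 0.07]]}}

```text
clock: 3.32
eef_pos: [419.0, -253.5, 200.1]
tcp_rot: [-3.08, -0.695, 1.222]
contact_force: [1.8, 0.2, -0.1]
opening: 0.822
grasp_force: 0.0
```

{"name": "move_arm", "arguments": {"motion": [[0, 0, 0, 0, 0, 0, 0.07]]}}

```text
clock: 3.45
eef_pos: [418.5, -254.5, 196.8]
tcp_rot: [-3.07, -0.695, 1.21]
contact_force: [0.1, 0.5, -0.1]
opening: 0.815
grasp_force: 0.0
```

```bash
python3 - <<'E'
from h import *
from rig import sensors
s=sensors.sense();print(s["clock"],s["eef_pos"],s["qpos"].round(2),s["opening"])
go(STONE-10*ax(HA),HA,45,110);go(STONE-10*ax(HA),HA,45,60);go(STONE-10*ax(HA),HA,45,0)
E
```

```text
3.45 [ 418.47980241 -254.54707158  196.76449796] [-0.91  0.43  1.8   0.54  1.41 -0.8 ] 0.8154332197854915
tcp [ 419.9 -252.   100.8] turn [ 0.0437  0.0858 -0.1292] shift [-0.0592  0.0059  0.0753]
tcp [ 426.6 -217.3   65.5] turn [ 0.0437  0.0858 -0.1292] shift [-0.055   0.0034  0.1251]
tcp [ 434.6 -175.6   23.1] turn [ 0.0437  0.0858 -0.1292] shift [-0.0501  0.0005  0.1848]
```

In the tool's units: 0.0753 m / 0.8 = 0.0941, -0.0592 m / 0.8 = -0.074, -0.1292 rad / 1.5708 = -0.0823.

{"name": "move_arm", "arguments": {"motion": [[0.014, 0.0274, -0.0414, -0.025, 0.0038, 0.0313, 0.07], [0.0278, 0.0546, -0.0823, -0.05, 0.0063, 0.0625, 0.07], [0.0278, 0.0546, -0.0823, -0.074, 0.0074, 0.0941, 0.07], [0.0278, 0.0546, -0.0823, -0.074, 0.0074, 0.0941, 0.07], [0.0278, 0.0546, -0.0823, -0.074, 0.0074, 0.0941, 0.07]]}}

```text
clock: 4.08
eef_pos: [422.6, -248.3, 105.2]
tcp_rot: [3.137, -0.781, 1.388]
contact_force: [0.5, -0.5, 0.3]
opening: 0.822
grasp_force: 0.0
```

```bash
python3 - <<'E'
from h import *
from rig import sensors,grab_frame,camera_params
s=sensors.sense();print(s["clock"],s["eef_pos"],s["qpos"].round(2),s["opening"])
go(STONE-10*ax(HA),HA,45,0)
c=camera_params("wrist");p,d=grab_frame("wrist");cv2.imwrite("pics/w3.png",p[:,:,::-1])
W=cloud(d,c);x,y,z=W[...,0],W[...,1],W[...,2]
m=((x>360)&(x<500)&(y>-300)&(y<-60)&(z>44)&(z<52)).astype(np.uint8)
k,l,st,ct=cv2.connectedComponentsWithStats(m)
for i in range(1,k):
    if st[i,4]>300: print(ct[i],st[i,4],cv2.minAreaRect(W[l==i][:,:2].astype(np.float32)),np.median(z[l==i]))
E
```

```text
4.075 [ 422.6070109  -248.31824894  105.23531077] [-0.91  0.62  1.79  0.57  1.35 -1.04] 0.8216731289208232
tcp [ 434.6 -175.6   23.1] turn [-0.0012  0.0039  0.0055] shift [-0.0056 -0.0018  0.1102]
[310.98847926 129.64285714] 434 ((447.01318359375, -94.04793548583984), (6.0299391746521, 36.0480842590332), 80.1055679321289) 48.40866213634449
[312.54588354 243.94109716] 11867 ((432.7883605957031, -178.94740295410156), (100.67090606689453, 50.12627029418945), 79.00816345214844) 49.367973068997685
```

View pics/w3.png

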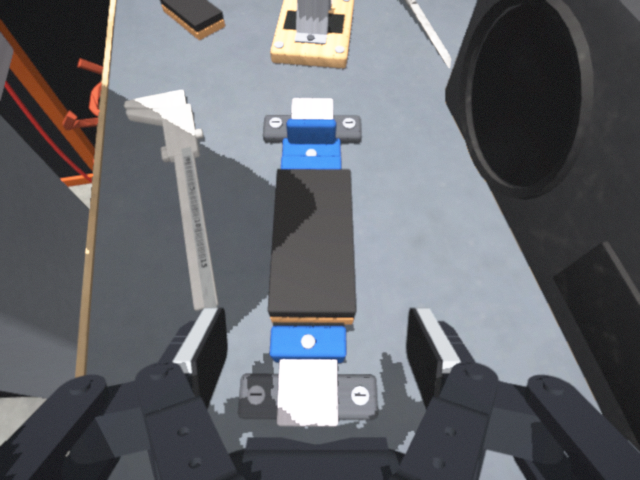

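The stone lies straight between the open fingers, at pixel (312,244) and world (432.8, -179). Now I advance and grip.

In the tool's units: 0.11 m / 0.8 = 0.1375, 0.1 m / 0.8 = 0.125, 0.005 rad / 1.5708 = 0.0032.

{"name": "move_arm", "arguments": {"motion": [[0, 0.0025, 0.0032, -0.0025, -0.0013, 0.0375, 0.07], [0, 0.0025, 0.0032, -0.007, -0.003, 0.075, 0.07], [0, 0.0025, 0.0032, -0.007, -0.003, 0.1063, 0.07], [0, 0.0025, 0.0032, -0.007, -0.003, 0.125, 0.07], [0, 0.0025, 0.0032, -0.007, -0.003, 0.1375, 0.07], [0, 0.0025, 0.0032, -0.007, -0.003, 0.1375, 0.07]]}}

```text
clock: 4.88
eef_pos: [433.9, -175.3, 22.0]
tcp_rot: [-3.14, -0.786, 1.382]
contact_force: [0.3, 1.1, -0.6]
opening: 0.823
grasp_force: 0.0
```

{"name": "move_arm", "arguments": {"motion": [[0, 0, 0, 0, 0, 0, 0.04], [0, 0, 0, 0, 0, 0, 0.04], [0, 0, 0, 0, 0, 0, 0.04], [0, 0, 0, 0, 0, 0, 0.04], [0, 0, 0, 0, 0, 0, 0.04], [0, 0, 0, 0, 0, 0, 0.04]], "grip_force": 80}}

```text
clock: 5.62
eef_pos: [434.0, -176.2, 22.4]
tcp_rot: [3.142, -0.786, 1.382]
contact_force: [-1.5, -2.9, 6.4]
opening: 0.574
grasp_force: 83.1
```

```bash
python3 - <<'E'
from h import *
from rig import sensors
s=sensors.sense();print(s["clock"],s["eef_pos"],s["qpos"].round(2),s["opening"],s["contact_force"],s["grasp_force"])
R0=R.from_euler('xyz',s["tcp_rot"]).as_matrix();print(s["eef_pos"]-19*R0[:,2]-STONE)
up=STONE+[0,0,120]-10*ax(HA)
go(up,HA,45)
E
```

```text
5.625 [ 434.04596233 -176.15899783   22.43091987] [-0.82  0.72  1.9   0.67  1.15 -1.12] 0.5743636741947907 [-1.52249167 -2.85199486  6.44230458] 83.10038924217224
[ -2.47509734 -10.36465422  -0.64317616]
tcp [ 434.6 -175.6  143.1] turn [-0.0011 -0.0007  0.0012] shift [ 0.0858  0.0005 -0.0848]
```

In the tool's units: -0.12 m / 0.8 = -0.15, -0.1 m / 0.8 = -0.125.

{"name": "move_arm", "arguments": {"motion": [[0, 0, 0, 0.0088, 0, -0.0088, 0.04], [0, 0, 0, 0.0313, 0, -0.0313, 0.04], [0, 0, 0, 0.0625, 0, -0.0625, 0.04], [0, 0, 0, 0.0938, 0, -0.0938, 0.04], [0, 0, 0, 0.125, 0, -0.125, 0.04], [0, 0, 0, 0.15, 0, -0.15, 0.04], [0, 0, 0, 0.15, 0, -0.15, 0.04]]}}

```text
clock: 6.5
eef_pos: [434.4, -176.3, 192.9]
tcp_rot: [3.139, -0.784, 1.384]
contact_force: [-0.7, -0.5, -5.2]
opening: 0.576
grasp_force: 83.1
```

```bash
python3 - <<'E'
from h import *
from rig import sensors
s=sensors.sense();print(s["clock"],s["eef_pos"],s["qpos"].round(2),s["opening"],s["contact_force"],s["grasp_force"])
for f in (0,1): go(CLIP+[0,0,60+110],CA,-45)
import sys
print(pose(CLIP+[0,0,60],CA,-45)[0])
E
```

```text
6.5 [ 434.36394893 -176.27573026  192.90591017] [-0.82  0.43  1.87  0.62  1.41 -0.92] 0.5757909592251402 [-0.74368366 -0.49904642 -5.24804559] 83.1194257736206
tcp [477.   64.4 170.6] turn [ 0.0021 -1.5674  0.1263] shift [ 0.1573 -0.0032  0.1883]
tcp [477.   64.4 170.6] turn [ 0.0021 -1.5674  0.1263] shift [ 0.1573 -0.0032  0.1883]
[477.00475999  64.37276112  60.56497116]
```

In the tool's units: 0.18 m / 0.8 = 0.225, 0.157 m / 0.8 = 0.1963, -1.36 rad / 1.5708 = -0.8658.

{"name": "move_arm", "arguments": {"motion": [[0, -0.1082, 0.0083, 0.025, 0, 0.0213, 0.04], [0, -0.2165, 0.0172, 0.05, 0, 0.045, 0.04], [0.0006, -0.3247, 0.0261, 0.075, -0.0013, 0.0725, 0.04], [0.0006, -0.4329, 0.035, 0.1, -0.0025, 0.1, 0.04], [0.0006, -0.5411, 0.0433, 0.125, -0.0025, 0.1313, 0.04], [0.0006, -0.6494, 0.0522, 0.15, -0.0038, 0.1625, 0.04], [0.0013, -0.7576, 0.0611, 0.175, -0.0038, 0.1938, 0.04], [0.0013, -0.8658, 0.07, 0.1963, -0.0038, 0.225, 0.04]]}}

```text
clock: 7.5
eef_pos: [475.6, 60.9, 175.1]
tcp_rot: [-3.128, 0.581, 1.291]
contact_force: [0.6, -0.8, -4.4]
opening: 0.576
grasp_force: 83.6
```

```bash
python3 - <<'E'
from h import *
from rig import sensors
s=sensors.sense();print(s["clock"],s["eef_pos"],s["qpos"].round(2),s["qvel"].round(1),s["opening"])
go(CLIP+[0,0,60+110],CA,-45)
E
```

```text
7.5 [475.63953713  60.87429419 175.05118698] [ 0.42  0.42  1.82 -0.44  1.34  0.9 ] [ 1.   0.9 -0.6 -0.7  1.1  1.3] 0.5757179153101599
tcp [477.   64.4 170.6] turn [ 2.000e-04 -2.046e-01  1.850e-02] shift [0.0056 0.0004 0.0017]
```

In the tool's units: 0.005 m / 0.8 = 0.0063, 0.002 m / 0.8 = 0.0025, -0.19 rad / 1.5708 = -0.121.

{"name": "move_arm", "arguments": {"motion": [[0, -0.0637, 0.0064, 0.0025, 0, 0.0013, 0.04], [0, -0.121, 0.0115, 0.0063, 0, 0.0025, 0.04], [0, -0.121, 0.0115, 0.0063, 0, 0.0025, 0.04], [0, -0.121, 0.0115, 0.0063, 0, 0.0025, 0.04]]}}

```text
clock: 8.0
eef_pos: [475.9, 61.8, 170.5]
tcp_rot: [-3.136, 0.764, 1.272]
contact_force: [-0.2, -0.4, -2.9]
opening: 0.573
grasp_force: 83.8
```

```bash
python3 - <<'E'
from h import *
from rig import sensors,grab_frame,camera_params
s=sensors.sense();print(s["clock"],s["eef_pos"],s["qpos"].round(2),s["tcp_rot"],s["contact_force"])
go(CLIP+[0,0,60+110],CA,-45)
c=camera_params("scene");p,d=grab_frame("scene");cv2.imwrite("pics/s2.png",cv2.resize(p[130:330,230:470,::-1],None,fx=3,fy=3))
c=camera_params("wrist");p,d=grab_frame("wrist");cv2.imwrite("pics/w4.png",p[:,:,::-1])
W=cloud(d,c);np.savez("w4.npz",p=p,d=d,W=W)
E
```

```text
8.0 [475.87789532  61.77565856 170.45669004] [ 0.48  0.52  1.76 -0.51  1.47  1.  ] [-3.13591554  0.76449237  1.27159251] [-0.16315943 -0.3714336  -2.88499866]
tcp [477.   64.4 170.6] turn [-0.0038 -0.0209  0.002 ] shift [ 0.002   0.0003 -0.002 ]
```

View pics/w4.png

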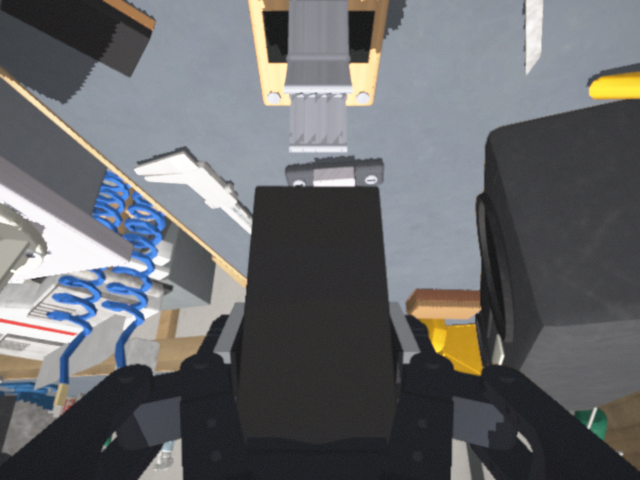

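The stone hangs upright in the hand with its dark face towards the camera (x 245–395, y 187–440), lined up with the leaves at column 318. I'll measure its actual pose in the hand before pressing it in.

```bash
cat >> h.py <<'E'
def stoneface(W,mask):
    """plane fit of a visible big stone face: centre, normal, long axis"""
    q=W[mask];c=np.median(q,0)
    for _ in range(3):
        u,sv,vt=np.linalg.svd(q-q.mean(0),full_matrices=False);n=vt[2]
        e=np.abs((q-q.mean(0))@n);q=q[e<2.5] if (e<2.5).sum()>200 else q
    e1,e2=vt[0],vt[1];P=np.c_[(q-q.mean(0))@e1,(q-q.mean(0))@e2].astype(np.float32)
    r=cv2.minAreaRect(P);cc=q.mean(0)+r[0][0]*e1+r[0][1]*e2
    a=np.radians(r[2]);d1=np.cos(a)*e1+np.sin(a)*e2;d2=-np.sin(a)*e1+np.cos(a)*e2
    L=d1 if r[1][0]>r[1][1] else d2
    return cc,n*np.sign(n[1]+1e-9),L*np.sign(L[2]+1e-9),r[1]
E
python3 - <<'E'
from h import *
z=np.load("w4.npz");W=z["W"];p=z["p"]
m=np.zeros((480,640),bool);m[195:430,262:378]=1;m&=p.max(2)<90
cc,n,L,sz=stoneface(W,m)
C=CLIP;xd=np.array([np.cos(CA-np.pi/2),np.sin(CA-np.pi/2),0]);yd=ax(CA)
print(cc,n,L,sz); print("normal ang about z",np.degrees(np.arctan2(n[1],n[0])),"tilt",np.degrees(L@yd),np.degrees(L@xd))
ctr=cc-12.5*n;print("centre in clip",(ctr-C)@xd,(ctr-C)@yd,ctr[2]-14)
# leaves tops
lm=np.zeros((480,640),bool);lm[0:155,280:360]=1
q=W[lm];q=q[(q[:,2]>70)&(q[:,2]<90)];print("lips in clip",np.percentile((q-C)@xd,[2,98]),np.histogram((q-C)@yd,bins=np.arange(-40,41,5)))
E
```

```text
[484.88870786  86.67082923 170.95885949] [0.29807445 0.95435573 0.01888824] [-0.0028391  -0.01890126  0.99981732] (85.10232543945312, 45.61391830444336)
normal ang about z 72.6548208494804 tilt -1.0823435497646643 0.1667361177747661
centre in clip 0.8865443725864974 -2.2989856369764 156.72275649998238
lips in clip [-14.32790679  14.42660041] (array([   0,    0,    0,    8, 1110,  101,    0,    0,    0,    0,    0,
        521,  550,    0,    0,    0]), array([-40, -35, -30, -25, -20, -15, -10,  -5,   0,   5,  10,  15,  20,
        25,  30,  35,  40]))
```

In the tool's units: 0.0265 m / 0.8 = 0.0331, 0.0225 m / 0.8 = 0.0281, 0.002 rad / 1.5708 = 0.0013.

{"name": "move_arm", "arguments": {"motion": [[-0.0025, -0.0134, 0.0013, 0.0088, 0, 0.0038, 0.04], [-0.0025, -0.0134, 0.0013, 0.0188, 0, 0.0138, 0.04], [-0.0025, -0.0134, 0.0013, 0.0275, 0, 0.0225, 0.04], [-0.0025, -0.0134, 0.0013, 0.0331, 0, 0.0281, 0.04], [-0.0025, -0.0134, 0.0013, 0.0331, 0, 0.0281, 0.04], [-0.0025, -0.0134, 0.0013, 0.0331, 0, 0.0281, 0.04]]}}

```text
clock: 8.85
eef_pos: [477.4, 65.5, 136.6]
tcp_rot: [3.139, 0.787, 1.267]
contact_force: [-0.1, -0.2, -4.5]
opening: 0.574
grasp_force: 83.8
```

```bash
python3 - <<'E'
from h import *
from rig import sensors,grab_frame,camera_params
s=sensors.sense();print(s["clock"],s["eef_pos"],s["contact_force"],s["tcp_rot"])
c=camera_params("wrist");p,d=grab_frame("wrist");W=cloud(d,c)
m=np.zeros((480,640),bool);m[195:430,262:378]=1;m&=p.max(2)<90
cc,n,L,sz=stoneface(W,m)
xd=np.array([np.cos(CA-np.pi/2),np.sin(CA-np.pi/2),0]);yd=ax(CA)
ctr=cc-12.5*n;print("n",np.degrees(np.arctan2(n[1],n[0])),"tilt",np.degrees(L@yd),"centre in clip",(ctr-CLIP)@xd,(ctr-CLIP)@yd)
# bottom edge
col=W[150:260,300:335];q=col.reshape(-1,3);q=q[np.abs((q-cc)@n)<3];print("bottom z",np.percentile(q[:,2],1))
go(CLIP+[0,0,60],CA,-45)
E
```

```text
8.85 [477.36877292  65.48552934 136.63607999] [-0.12421783 -0.19015289 -4.47588965] [3.1390409  0.78663612 1.26717907]
n 72.74695258260644 tilt 0.18434544861339847 centre in clip 0.9644407692744467 1.8145456306649608
bottom z 90.02790504126611
tcp [477.   64.4  60.6] turn [ 0.0015  0.001  -0.0014] shift [ 0.053  -0.0002  0.0547]
```

In the tool's units: 0.052 m / 0.8 = 0.065, 0.05 m / 0.8 = 0.0625.

{"name": "move_arm", "arguments": {"motion": [[0, 0, 0, 0.0113, 0, 0.0138, 0.04], [0, 0, 0, 0.0213, 0, 0.0238, 0.04], [0, 0, 0, 0.03, 0, 0.0325, 0.04], [0, 0, 0, 0.0388, 0, 0.0413, 0.04], [0, 0, 0, 0.0475, 0, 0.05, 0.04], [0, 0, 0, 0.055, 0, 0.0575, 0.04], [0, 0, 0, 0.0625, 0, 0.065, 0.04], [0, 0, 0, 0.0625, 0, 0.065, 0.04]]}}

```text
clock: 9.9
eef_pos: [476.7, 64.0, 63.5]
tcp_rot: [3.14, 0.787, 1.268]
contact_force: [-0.8, 0.2, -5.2]
opening: 0.571
grasp_force: 84.1
```

In the tool's units: 0.002 m / 0.8 = 0.0025, 0.001 m / 0.8 = 0.0013.

{"name": "move_arm", "arguments": {"motion": [[0, 0, 0, 0.0013, 0, 0.0013, 0.04], [0, 0, 0, 0.0025, 0, 0.0025, 0.04], [0, 0, 0, 0.0025, 0, 0.0025, 0.04]]}}

```text
clock: 10.28
eef_pos: [477.1, 64.0, 61.7]
tcp_rot: [3.139, 0.786, 1.267]
contact_force: [-0.4, -0.6, -3.2]
opening: 0.573
grasp_force: 83.9
```

```bash
python3 - <<'E'
from h import *
from rig import sensors,grab_frame,camera_params
s=sensors.sense();print(s["clock"],s["eef_pos"],s["contact_force"],s["tcp_rot"])
c=camera_params("wrist");p,d=grab_frame("wrist");W=cloud(d,c)
m=np.zeros((480,640),bool);m[270:430,262:378]=1;m&=p.max(2)<90
cc,n,L,sz=stoneface(W,m)
xd=np.array([np.cos(CA-np.pi/2),np.sin(CA-np.pi/2),0]);yd=ax(CA)
ctr=cc-12.5*n;print("n",n,"tilt",np.degrees(L@yd),"centre in clip",(ctr-CLIP)@xd,(ctr-CLIP)@yd)
q=W[400:475,300:335].reshape(-1,3);q=q[np.abs((q-cc)@n)<3];print("top z",np.percentile(q[:,2],[50,99]))
E
```

```text
10.275 [477.10124486  64.02809757  61.67165229] [-0.36393732 -0.58168228 -3.15511978] [3.1387224  0.78634232 1.26702177]
n [ 0.29327062  0.95577304 -0.02214121] tilt 1.2687490717451873 centre in clip 1.2254246625179381 0.18700023833435847
top z [101.31401061 107.02988079]
```

In the tool's units: 0.0014 m / 0.8 = 0.0018, 0.0007 m / 0.8 = 0.0009.

{"name": "move_arm", "arguments": {"motion": [[0, 0, 0, 0.0009, 0, 0.0009, 0.04], [0, 0, 0, 0.0018, 0, 0.0018, 0.04], [0, 0, 0, 0.0018, 0, 0.0018, 0.04]]}}

```text
clock: 10.7
eef_pos: [477.1, 64.0, 61.5]
tcp_rot: [3.138, 0.788, 1.266]
contact_force: [-1.9, 2.4, 15.6]
opening: 0.572
grasp_force: 85.7
```

In the tool's units: 0.0014 m / 0.8 = 0.0018, 0.0007 m / 0.8 = 0.0009.

{"name": "move_arm", "arguments": {"motion": [[0, 0, 0, 0.0009, 0, 0.0009, 0.04], [0, 0, 0, 0.0018, 0, 0.0018, 0.04], [0, 0, 0, 0.0018, 0, 0.0018, 0.04]]}}

```text
clock: 11.08
eef_pos: [477.1, 63.9, 61.5]
tcp_rot: [3.137, 0.79, 1.266]
contact_force: [-3.2, 7.7, 31.3]
opening: 0.572
grasp_force: 87.3
```

In the tool's units: -0.002 m / 0.8 = -0.0025, -0.001 m / 0.8 = -0.0013.

{"name": "move_arm", "arguments": {"motion": [[0, 0, 0, -0.0013, 0, -0.0013, 0.04], [0, 0, 0, -0.0025, 0, -0.0025, 0.04], [0, 0, 0, -0.0025, 0, -0.0025, 0.04], [0, 0, 0, -0.0025, 0, -0.0025, 0.075], [0, 0, 0, -0.0025, 0, -0.0025, 0.075], [0, 0, 0, -0.0025, 0, -0.0025, 0.075], [0, 0, 0, -0.0025, 0, -0.0025, 0.075], [0, 0, 0, -0.0025, 0, -0.0025, 0.075]]}}

```text
clock: 12.08
eef_pos: [476.9, 64.0, 60.4]
tcp_rot: [3.139, 0.787, 1.267]
contact_force: [0.8, -0.1, 0.1]
opening: 0.877
grasp_force: 0.0
```

In the tool's units: -0.12 m / 0.8 = -0.15, -0.1 m / 0.8 = -0.125.

{"name": "move_arm", "arguments": {"motion": [[0, 0, 0, 0, 0, -0.025, 0.075], [0, 0, 0, 0, 0, -0.0563, 0.075], [0, 0, 0, 0, 0, -0.0875, 0.075], [0, 0, 0, 0, 0, -0.125, 0.075], [0, 0, 0, 0, 0, -0.15, 0.075], [0, 0, 0, 0, 0, -0.15, 0.075]]}}

```text
clock: 12.82
eef_pos: [502.9, 146.5, 146.2]
tcp_rot: [3.137, 0.785, 1.267]
contact_force: [-0.4, 0.8, -1.3]
opening: 0.882
grasp_force: 0.0
```

```bash
python3 - <<'E'
from h import *
from rig import sensors,grab_frame,camera_params
s=sensors.sense();print(s["clock"],s["eef_pos"],s["contact_force"],s["opening"])
c=camera_params("wrist");p,d=grab_frame("wrist");cv2.imwrite("pics/w5.png",p[:,:,::-1]);W=cloud(d,c);np.savez("w5.npz",p=p,d=d,W=W)
go(CLIP+[0,0,60+120],CA,0)
go(CLIP+[0,0,60],CA,45,130)
E
```

```text
12.825 [502.93646071 146.54337415 146.17166533] [-0.39605098  0.84899667 -1.34155329] 0.8820870698184038
tcp [481.   77.2 175. ] turn [ 2.300e-03  7.861e-01 -2.000e-04] shift [-0.0715  0.0001  0.0297]
tcp [457.7   2.3 152.5] turn [2.4000e-03 1.5715e+00 8.0000e-04] shift [-0.1111  0.      0.1011]
```

View pics/w5.png

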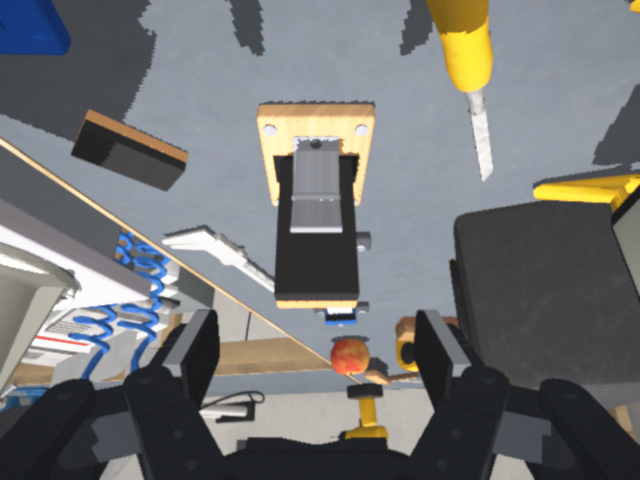

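The stone stands upright in the clip, between the leaves at about (317,240), let go. Now I swing over it to the other side.

In the tool's units: -0.13 m / 0.8 = -0.1625, -0.125 m / 0.8 = -0.1563, 1.37 rad / 1.5708 = 0.8722.

{"name": "move_arm", "arguments": {"motion": [[0, 0.1082, 0, -0.0375, 0, -0.0063, 0.075], [0, 0.2165, 0, -0.075, 0, -0.0125, 0.075], [0, 0.3247, 0, -0.1063, 0, -0.0125, 0.075], [0.0006, 0.4329, 0, -0.1313, 0, 0, 0.075], [0.0006, 0.5411, 0, -0.1475, 0, 0.025, 0.075], [0.0013, 0.6494, 0, -0.1563, 0, 0.0563, 0.075], [0.0013, 0.7639, 0, -0.1625, 0, 0.0875, 0.075], [0.0013, 0.8722, 0.0006, -0.1563, 0, 0.1125, 0.075]]}}

```text
clock: 13.88
eef_pos: [455.9, 2.0, 172.5]
tcp_rot: [-3.135, -0.532, 1.267]
contact_force: [0.6, 0.3, -0.8]
opening: 0.878
grasp_force: 0.0
```

```bash
python3 - <<'E'
from h import *
from rig import sensors
s=sensors.sense();print(s["clock"],s["eef_pos"],s["qpos"].round(2))
go(CLIP+[0,0,60],CA,45,130)
E
```

```text
13.875 [455.8688272    1.9941884  172.48060875] [-0.39  0.21  2.12  0.65  0.98 -0.5 ]
tcp [457.7   2.3 152.5] turn [-0.0053  0.2535 -0.0024] shift [-0.0095  0.0017  0.0176]
```

In the tool's units: 0.0176 m / 0.8 = 0.022, -0.0095 m / 0.8 = -0.0119, 0.235 rad / 1.5708 = 0.1496.

{"name": "move_arm", "arguments": {"motion": [[-0.0019, 0.0828, -0.0006, -0.0063, 0.0013, 0.0113, 0.075], [-0.0032, 0.1496, -0.0013, -0.0119, 0.0021, 0.022, 0.075], [-0.0032, 0.1496, -0.0013, -0.0119, 0.0021, 0.022, 0.075], [-0.0032, 0.1496, -0.0013, -0.0119, 0.0021, 0.022, 0.075]]}}

```text
clock: 14.38
eef_pos: [457.6, 3.3, 152.4]
tcp_rot: [-3.136, -0.76, 1.266]
contact_force: [0.4, 0.4, -0.4]
opening: 0.882
grasp_force: 0.0
```

```bash
python3 - <<'E'
from h import *
from rig import sensors,grab_frame,camera_params
s=sensors.sense();print(s["clock"],s["eef_pos"],s["qpos"].round(2))
c=camera_params("wrist");p,d=grab_frame("wrist");cv2.imwrite("pics/w6.png",p[:,:,::-1]);W=cloud(d,c);np.savez("w6.npz",p=p,d=d,W=W)
xd=np.array([np.cos(CA-np.pi/2),np.sin(CA-np.pi/2),0]);yd=ax(CA)
q=(W.reshape(-1,3)-CLIP);X=np.c_[q@xd,q@yd,q[:,2]]
b=(np.abs(X[:,0])<40)&(np.abs(X[:,1])<30)&(X[:,2]>70)&(X[:,2]<115);X=X[b]
t=X[X[:,2]>96];print("top: x",np.percentile(t[:,0],[1,99]),"y",np.percentile(t[:,1],[1,99]),"z",np.percentile(t[:,2],[50,95]))
print(cv2.minAreaRect(t[:,:2].astype(np.float32)))
f=X[(X[:,1]<-8)&(X[:,2]<95)];print("face y",np.median(f[:,1]),"slope dy/dz,x",np.linalg.lstsq(np.c_[f[:,2],f[:,0],np.ones(len(f))],f[:,1],rcond=None)[0])
go(CLIP+[0,0,60],CA,45)
E
```

```text
14.375 [457.58028632   3.29028243 152.36421427] [-0.52  0.35  2.14  0.87  1.07 -0.82]
top: x [-24.42437083  24.259124  ] y [-12.14993167  11.70010845] z [100.26378601 101.22667206]
((-0.11678504943847656, -0.10114479064941406), (50.01853561401367, 25.1007080078125), 0.028231149539351463)
face y -11.698962266310387 slope dy/dz,x [-2.27309118e-03  1.72572346e-03 -1.15157015e+01]
tcp [485.   90.   60.6] turn [-0.004   0.0249 -0.0001] shift [0.0021 0.0006 0.1293]
```

View pics/w6.png

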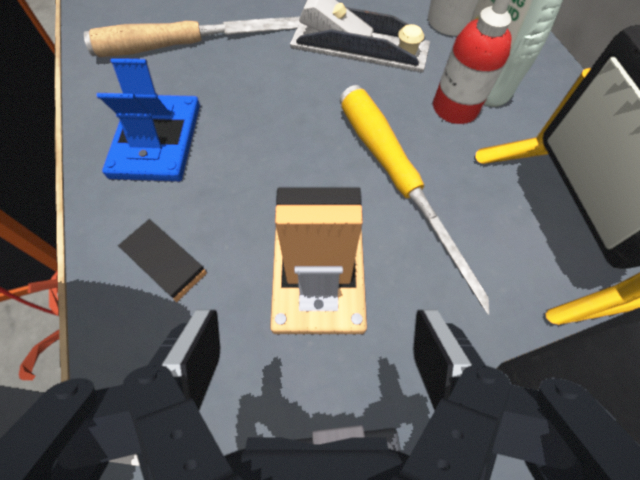

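The stone stands centred in the clip, tan face towards the hand, at pixel (318,240): offsets about 0 mm, top 100 mm above the floor. Now I take it.

In the tool's units: 0.129 m / 0.8 = 0.1613, 0.0021 m / 0.8 = 0.0026, -0.004 rad / 1.5708 = -0.0025.

{"name": "move_arm", "arguments": {"motion": [[-0.0025, 0.0159, 0, 0.0025, 0.0008, 0.0438, 0.075], [-0.0025, 0.0159, 0, 0.0026, 0.0008, 0.0875, 0.075], [-0.0025, 0.0159, 0, 0.0026, 0.0008, 0.125, 0.075], [-0.0025, 0.0159, 0, 0.0026, 0.0008, 0.15, 0.075], [-0.0025, 0.0159, 0, 0.0026, 0.0008, 0.1613, 0.075], [-0.0025, 0.0159, 0, 0.0026, 0.0008, 0.1613, 0.075]]}}

```text
clock: 15.18
eef_pos: [485.1, 90.4, 61.1]
tcp_rot: [3.141, -0.787, 1.27]
contact_force: [-0.2, -0.1, 1.0]
opening: 0.878
grasp_force: 0.0
```

{"name": "move_arm", "arguments": {"motion": [[0, 0, 0, 0, 0, 0, 0.04], [0, 0, 0, 0, 0, 0, 0.04], [0, 0, 0, 0, 0, 0, 0.04], [0, 0, 0, 0, 0, 0, 0.04], [0, 0, 0, 0, 0, 0, 0.04], [0, 0, 0, 0, 0, 0, 0.04]], "grip_force": 80}}

```text
clock: 15.92
eef_pos: [485.4, 89.4, 61.5]
tcp_rot: [3.14, -0.788, 1.269]
contact_force: [-2.2, -1.6, 6.0]
opening: 0.577
grasp_force: 82.4
```

In the tool's units: -0.085 m / 0.8 = -0.1063, -0.07 m / 0.8 = -0.0875.

{"name": "move_arm", "arguments": {"motion": [[0, 0, 0, 0.0038, 0, -0.0038, 0.04], [0, 0, 0, 0.0113, 0, -0.0113, 0.04], [0, 0, 0, 0.0225, 0, -0.0225, 0.04], [0, 0, 0, 0.0375, 0, -0.0375, 0.04], [0, 0, 0, 0.0625, 0, -0.0625, 0.04], [0, 0, 0, 0.0875, 0, -0.0875, 0.04], [0, 0, 0, 0.1063, 0, -0.1063, 0.04], [0, 0, 0, 0.1063, 0, -0.1063, 0.04]]}}

```text
clock: 16.92
eef_pos: [485.6, 89.4, 182.7]
tcp_rot: [3.137, -0.787, 1.272]
contact_force: [0.1, -0.4, -3.1]
opening: 0.576
grasp_force: 83.1
```

```bash
python3 - <<'E'
from h import *
from rig import sensors
s=sensors.sense();print(s["clock"],s["eef_pos"],s["qpos"].round(2),s["contact_force"],s["opening"])
G=SEAT+[0,0,12.5]+12*ax(HA)
go(G+[0,0,130],HA,-45)
E
```

```text
16.925 [485.56939915  89.35070028 182.65945694] [-0.34  0.29  2.15  0.98  1.02 -0.71] [ 0.14281934 -0.38862099 -3.13123105] 0.5756832595785479
tcp [ 430.7 -181.4  153.1] turn [ 0.0039 -1.5708 -0.1244] shift [-0.215   0.0281 -0.1738]
```

In the tool's units: -0.215 m / 0.8 = -0.2688, -0.19 m / 0.8 = -0.2375, -1.02 rad / 1.5708 = -0.6494.

{"name": "move_arm", "arguments": {"motion": [[0, -0.1082, -0.0089, -0.025, 0.0038, -0.0275, 0.04], [0.0006, -0.2165, -0.0172, -0.0588, 0.0075, -0.0588, 0.04], [0.0006, -0.3247, -0.0255, -0.0925, 0.0125, -0.0875, 0.04], [0.0013, -0.4329, -0.0344, -0.125, 0.0163, -0.1188, 0.04], [0.0013, -0.5411, -0.0427, -0.1625, 0.0213, -0.15, 0.04], [0.0019, -0.6494, -0.0516, -0.2, 0.0263, -0.1813, 0.04], [0.0019, -0.7576, -0.0598, -0.2375, 0.0313, -0.2063, 0.04], [0.0025, -0.8658, -0.0688, -0.2688, 0.035, -0.2175, 0.04]]}}

```text
clock: 17.92
eef_pos: [429.4, -182.2, 151.2]
tcp_rot: [3.133, 0.579, 1.363]
contact_force: [-1.0, -0.6, -4.2]
opening: 0.572
grasp_force: 83.5
```

```bash
python3 - <<'E'
from h import *
from rig import sensors
s=sensors.sense();print(s["clock"],s["eef_pos"],s["qpos"].round(2),s["contact_force"],s["opening"])
G=SEAT+[0,0,12.5]+12*ax(HA)
go(G+[0,0,130],HA,-45)
E
```

```text
17.925 [ 429.42709796 -182.15434681  151.17138574] [ 0.    0.3   2.08 -0.69  1.01  0.66] [-0.97780548 -0.6188876  -4.19357986] 0.572273203920629
tcp [ 430.7 -181.4  153.1] turn [-0.0024 -0.2067 -0.0143] shift [-0.0002  0.0011 -0.0021]
```

In the tool's units: -0.002 m / 0.8 = -0.0025, -0.001 m / 0.8 = -0.0013, -0.19 rad / 1.5708 = -0.121.

{"name": "move_arm", "arguments": {"motion": [[-0.0006, -0.0637, -0.0045, 0, 0.0013, -0.0013, 0.04], [-0.0013, -0.121, -0.0089, 0, 0.0013, -0.0025, 0.04], [-0.0013, -0.121, -0.0089, 0, 0.0013, -0.0025, 0.04], [-0.0013, -0.121, -0.0089, 0, 0.0013, -0.0025, 0.04]]}}

```text
clock: 18.42
eef_pos: [430.6, -180.3, 152.5]
tcp_rot: [-3.139, 0.762, 1.382]
contact_force: [0.3, -0.1, -3.7]
opening: 0.575
grasp_force: 83.7
```

```bash
python3 - <<'E'
from h import *
from rig import sensors,grab_frame,camera_params
s=sensors.sense();print(s["clock"],s["eef_pos"],s["tcp_rot"],s["contact_force"],s["opening"])
G=SEAT+[0,0,12.5]+12*ax(HA)
go(G+[0,0,130],HA,-45);go(G+[0,0,40],HA,-45)
c=camera_params("wrist");p,d=grab_frame("wrist");cv2.imwrite("pics/w7.png",p[:,:,::-1]);W=cloud(d,c);np.savez("w7.npz",p=p,d=d,W=W)
c=camera_params("top");p,d=grab_frame("top");W=cloud(d,c);m=(W[...,2]>130)&(W[...,2]<220)&(np.abs(W[...,0]-431)<60)&(np.abs(W[...,1]+200)<60)&(p[...,0].astype(int)-p[...,2]>25)
q=W[m];print(m.sum(),q.mean(0) if m.any() else 0, cv2.minAreaRect(q[:,:2].astype(np.float32)))
E
```

```text
18.425 [ 430.64005381 -180.26295305  152.51701603] [-3.13947948  0.7620644   1.3815437 ] [ 0.30040442 -0.12129702 -3.7479048 ] 0.5748412745405546
tcp [ 430.7 -181.4  153.1] turn [-0.0014 -0.0233  0.0007] shift [-0.0012  0.0003  0.0004]
tcp [ 430.7 -181.4   63.1] turn [-0.0014 -0.0233  0.0007] shift [0.061  0.0004 0.0655]
1135 [ 429.18609439 -187.96270965  178.09421159] ((430.33294677734375, -184.00843811035156), (90.9145736694336, 52.90950393676758), 80.3708724975586)
```

View pics/w7.png

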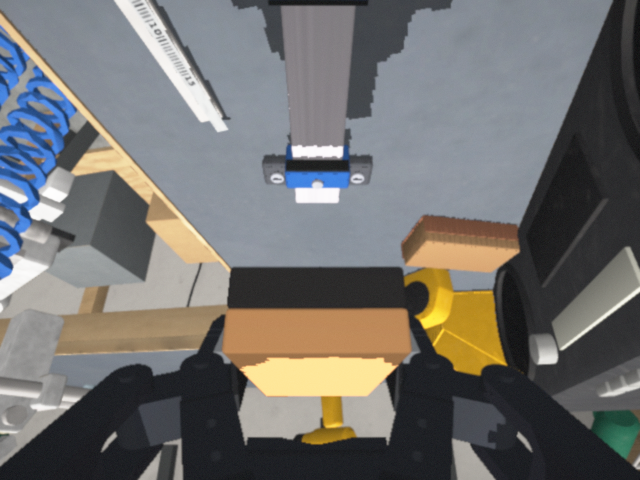

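The wrist picture shows the stone lying level, tan side up (y 308–395), centred on the rail at column 318. Next I lower it, aiming 3 mm clear of the fixed jaw.

In the tool's units: 0.064 m / 0.8 = 0.08, 0.0625 m / 0.8 = 0.0781, -0.023 rad / 1.5708 = -0.0146.

{"name": "move_arm", "arguments": {"motion": [[-0.0006, -0.0146, 0, 0.0175, 0, 0.0175, 0.04], [-0.0006, -0.0146, 0, 0.035, 0, 0.035, 0.04], [-0.0006, -0.0146, 0, 0.0525, 0, 0.0525, 0.04], [-0.0006, -0.0146, 0, 0.0688, 0, 0.0688, 0.04], [-0.0006, -0.0146, 0, 0.0781, 0.0004, 0.08, 0.04], [-0.0006, -0.0146, 0, 0.0781, 0.0004, 0.08, 0.04], [-0.0006, -0.0146, 0, 0.0781, 0.0004, 0.08, 0.04]]}}

```text
clock: 19.4
eef_pos: [431.6, -179.7, 63.9]
tcp_rot: [3.141, 0.787, 1.38]
contact_force: [-0.2, 0.4, -3.3]
opening: 0.572
grasp_force: 83.7
```

```bash
python3 - <<'E'
from h import *
from rig import sensors,grab_frame,camera_params
s=sensors.sense();print(s["clock"],s["eef_pos"],s["tcp_rot"],s["contact_force"])
go(SEAT+[0,0,13]+14*ax(HA),HA,-45)
xd=np.array([np.cos(HA-np.pi/2),np.sin(HA-np.pi/2),0]);yd=ax(HA)
for n in("wrist","top"):
    c=camera_params(n);p,d=grab_frame(n);W=cloud(d,c);q=W.reshape(-1,3)-SEAT;X=np.c_[q@xd,q@yd,q[:,2]+24]
    col=p.reshape(-1,3).astype(int)
    st=(np.abs(X[:,0])<40)&(X[:,1]>-80)&(X[:,1]<60)&(X[:,2]>72)&(X[:,2]<100)&(col[:,0]-col[:,2]>30)
    t=X[st]
    if len(t)>50:
        print(n,"stone top",cv2.minAreaRect(t[:,:2].astype(np.float32)),"z",np.median(t[:,2]),"y",np.percentile(t[:,1],[1,99]))
        print(" slopes z",np.linalg.lstsq(np.c_[t[:,1],t[:,0],np.ones(len(t))],t[:,2],rcond=None)[0])
    bl=(np.abs(X[:,0])<20)&(X[:,1]>-90)&(X[:,1]<130)&(X[:,2]>32)&(X[:,2]<56)&(col[:,2]-col[:,0]>50);b=X[bl]
    for lo,hi in((-90,-20),(40,130)):
        e=b[(b[:,1]>lo)&(b[:,1]<hi)]
        if len(e)>20: print(n,"blue y",np.percentile(e[:,1],[1,99]),"x",np.percentile(e[:,0],[1,99]))
E
```

```text
19.4 [ 431.60562036 -179.73665721   63.86385199] [3.14056619 0.78713579 1.3800883 ] [-0.21076212  0.39484531 -3.30428708]
tcp [ 431.1 -179.4   23.6] turn [ 0.0007  0.0017 -0.0003] shift [ 0.0287 -0.0006  0.0283]
wrist stone top ((0.3980140686035156, 4.0969696044921875), (76.9478530883789, 102.22596740722656), 0.21405918896198273) z 87.04119821466969 y [-38.10159971  54.25822228]
 slopes z [-8.83656708e-02  2.48081980e-03  8.85354075e+01]
wrist blue y [61.94023372 95.14887879] x [-18.8795457   19.06896235]
top stone top ((1.2388362884521484, -4.784740447998047), (52.36307907104492, 85.25856018066406), 0.45359548926353455) z 88.92672525564717 y [-46.46672896  36.2935626 ]
 slopes z [4.29443592e-03 8.27141104e-03 8.88898690e+01]
top blue y [-70.3491171  -61.76572397] x [-19.05601494  17.78010459]
```

In the tool's units: 0.0265 m / 0.8 = 0.0331, 0.022 m / 0.8 = 0.0275.

{"name": "move_arm", "arguments": {"motion": [[0, 0, 0, 0.01, 0, 0.01, 0.04], [0, 0, 0, 0.02, 0, 0.02, 0.04], [0, 0, 0, 0.0275, 0, 0.0275, 0.04], [0, 0, 0, 0.0331, -0.0005, 0.0331, 0.04], [0, 0, 0, 0.0331, -0.0005, 0.0331, 0.04]]}}

```text
clock: 20.12
eef_pos: [430.6, -179.7, 25.5]
tcp_rot: [-3.14, 0.787, 1.382]
contact_force: [-0.5, -0.1, -2.5]
opening: 0.572
grasp_force: 83.8
```

{"name": "move_arm", "arguments": {"motion": [[0, 0, 0, 0.0006, 0, 0.0006, 0.04], [0, 0, 0, 0.0014, 0, 0.0014, 0.04], [0, 0, 0, 0.0014, 0, 0.0014, 0.04]]}}

```text
clock: 20.5
eef_pos: [431.1, -179.7, 24.6]
tcp_rot: [3.141, 0.787, 1.38]
contact_force: [-0.2, -0.1, -3.1]
opening: 0.575
grasp_force: 83.8
```

In the tool's units: 0.0007 m / 0.8 = 0.0009, 0.0004 m / 0.8 = 0.0005.

{"name": "move_arm", "arguments": {"motion": [[0, 0, 0, 0.0005, 0, 0.0005, 0.04], [0, 0, 0, 0.0009, 0, 0.0009, 0.04], [0, 0, 0, 0.0009, 0, 0.0009, 0.04]]}}

```text
clock: 20.88
eef_pos: [431.1, -179.7, 24.5]
tcp_rot: [3.14, 0.788, 1.38]
contact_force: [-1.5, 4.4, 8.7]
opening: 0.576
grasp_force: 85.6
```

Contact with the rail. I release, back off along the tool, and check.

In the tool's units: -0.0002 m / 0.8 = -0.0003.

{"name": "move_arm", "arguments": {"motion": [[0, 0, 0, -0.0003, 0, -0.0003, 0.07], [0, 0, 0, -0.0003, 0, -0.0003, 0.075], [0, 0, 0, -0.0003, 0, -0.0003, 0.075], [0, 0, 0, -0.0003, 0, -0.0003, 0.075], [0, 0, 0, -0.0003, 0, -0.0003, 0.075]]}}

```text
clock: 21.5
eef_pos: [431.0, -179.7, 23.7]
tcp_rot: [3.141, 0.787, 1.381]
contact_force: [0.4, -1.1, 0.7]
opening: 0.878
grasp_force: 0.0
```

In the tool's units: -0.15 m / 0.8 = -0.1875, -0.11 m / 0.8 = -0.1375.

{"name": "move_arm", "arguments": {"motion": [[0, 0, 0, 0, 0, -0.0375, 0.075], [0, 0, 0, 0, 0, -0.0875, 0.075], [0, 0, 0, 0, 0, -0.1375, 0.075], [0, 0, 0, 0, 0, -0.1875, 0.075], [0, 0, 0, 0, 0, -0.1875, 0.03], [0, 0, 0, 0, 0, -0.1875, 0.0]]}}

```text
clock: 22.25
eef_pos: [450.4, -75.8, 129.1]
tcp_rot: [-3.141, 0.788, 1.381]
contact_force: [-0.4, -0.3, -0.8]
opening: 0.464
grasp_force: 0.0
```

```bash
cat > chk.py <<'E'
from h import *
from rig import sensors,grab_frame,camera_params
s=sensors.sense();print(s["clock"],s["eef_pos"],s["contact_force"],s["opening"])
xd=np.array([np.cos(HA-np.pi/2),np.sin(HA-np.pi/2),0]);yd=ax(HA)
for n in("wrist","top"):
    c=camera_params(n);p,d=grab_frame(n);W=cloud(d,c);q=W.reshape(-1,3)-SEAT;X=np.c_[q@xd,q@yd,q[:,2]+24]
    col=p.reshape(-1,3).astype(int)
    t=X[(np.abs(X[:,0])<35)&(X[:,1]>-80)&(X[:,1]<65)&(X[:,2]>45)&(X[:,2]<53)&(col[:,0]-col[:,2]>30)]
    if len(t)>50: print(n,len(t),"stone",cv2.minAreaRect(t[:,:2].astype(np.float32)),"z",np.median(t[:,2]))
    b=X[(np.abs(X[:,0])<20)&(X[:,1]>-90)&(X[:,1]<130)&(X[:,2]>30)&(X[:,2]<56)&(col[:,2]-col[:,0]>40)]
    for lo,hi in((-90,-20),(40,130)):
        e=b[(b[:,1]>lo)&(b[:,1]<hi)]
        if len(e)>20: print(n,"blue y",np.percentile(e[:,1],[1,99]),"x",np.percentile(e[:,0],[1,99]))
    t=X[(np.abs(X[:,0])<20)&(X[:,1]>60)&(X[:,1]<130)&(X[:,2]>50)&(X[:,2]<56)]
    if len(t)>20: print(n,"tab top y",np.percentile(t[:,1],[2,98]))
E
python3 chk.py; python3 -c "
from h import *
go(SEAT+[0,0,18+19]+125*ax(HA),HA,0);go(SEAT+[0,0,18+19+60]+125*ax(HA),HA,0)"
```

```text
22.25 [450.43427537 -75.78556024 129.09515724] [-0.37061131 -0.25905871 -0.76140026] 0.46364896395659855
wrist 4633 stone ((-0.0039272308349609375, 4.645343780517578), (50.0274772644043, 101.03577423095703), 0.05671088397502899) z 48.80121020783007
wrist blue y [59.7133145  95.49603364] x [-19.68152819  19.50310778]
wrist tab top y [87.40155719 95.47615013]
top 952 stone ((0.4897117614746094, 3.110797882080078), (100.58439636230469, 50.72962188720703), 89.66844177246094) z 49.100626688563125
top blue y [-70.47113745 -53.7955181 ] x [-19.18363652  19.55199608]
top blue y [58.50665012 92.25736534] x [-19.70190466  19.63590855]
top tab top y [86.0846923  94.12253321]
tcp [454.6 -57.3  42. ] turn [-1.600e-03  7.882e-01  2.000e-04] shift [0.0753 0.0011 0.0473]
tcp [454.6 -57.3 102. ] turn [-1.600e-03  7.882e-01  2.000e-04] shift [0.0328 0.001  0.005 ]
```

In the tool's units: 0.033 m / 0.8 = 0.0413, 0.005 m / 0.8 = 0.0063, 0.788 rad / 1.5708 = 0.5017.

{"name": "move_arm", "arguments": {"motion": [[0, 0.1019, 0, 0.01, 0, 0.0013, 0], [0, 0.2037, 0, 0.02, 0.0013, 0.0025, 0], [-0.0006, 0.3056, 0, 0.03, 0.0013, 0.005, 0], [-0.0006, 0.4074, 0, 0.0413, 0.0013, 0.0063, 0], [-0.001, 0.5017, 0, 0.0413, 0.0013, 0.0063, 0], [-0.001, 0.5017, 0, 0.0413, 0.0013, 0.0063, 0], [-0.001, 0.5017, 0, 0.0413, 0.0013, 0.0063, 0]]}}

```text
clock: 23.22
eef_pos: [454.9, -56.8, 102.1]
tcp_rot: [-3.142, 0.002, 1.379]
contact_force: [0.5, 0.6, 0.4]
opening: 0.003
grasp_force: 0.0
```

```bash
python3 -c "
from h import *
from rig import sensors
s=sensors.sense();print(s['clock'],s['eef_pos'],s['opening'],s['contact_force'])
go(SEAT+[0,0,12+19]+125*ax(HA),HA,0);go(SEAT+[0,0,12+19]+97*ax(HA),HA,0)"
```

```text
23.225 [454.90742547 -56.78978918 102.1158844 ] 0.0027413160864604583 [0.45866393 0.55935178 0.3624573 ]
tcp [454.6 -57.3  36. ] turn [-0.0001  0.0019 -0.0014] shift [-0.0004 -0.0002  0.0661]
tcp [449.3 -84.8  36. ] turn [-0.0001  0.0019 -0.0014] shift [-0.0284 -0.0001  0.0662]
```

In the tool's units: 0.066 m / 0.8 = 0.0825, 0.055 m / 0.8 = 0.0688.

{"name": "move_arm", "arguments": {"motion": [[0, 0, 0, 0, 0, 0.0375, 0], [0, 0, 0, 0, 0, 0.0688, 0], [0, 0, 0, 0, 0, 0.0825, 0], [0, 0, 0, 0, 0, 0.0825, 0], [0, 0, 0, -0.01, 0, 0.0825, 0], [0, 0, 0, -0.0175, 0, 0.0825, 0], [0, 0, 0, -0.0225, 0, 0.0825, 0], [0, 0, 0, -0.0225, 0, 0.0825, 0]]}}

```text
clock: 24.22
eef_pos: [452.6, -74.3, 37.0]
tcp_rot: [3.139, -0.001, 1.381]
contact_force: [-0.5, 0.2, 0.1]
opening: 0.001
grasp_force: 0.0
```

In the tool's units: -0.007 m / 0.8 = -0.0088, -0.006 m / 0.8 = -0.0075.

{"name": "move_arm", "arguments": {"motion": [[0, 0, 0, -0.0025, 0, 0, 0], [0, 0, 0, -0.005, 0, 0, 0], [0, 0, 0, -0.0075, 0, 0, 0], [0, 0, 0, -0.0088, 0, 0, 0], [0, 0, 0, -0.0088, 0, 0, 0]]}}

```text
clock: 24.85
eef_pos: [451.2, -80.7, 36.8]
tcp_rot: [3.14, -0.001, 1.381]
contact_force: [0.3, 2.5, 1.8]
opening: -0.001
grasp_force: 1.0
```

In the tool's units: -0.004 m / 0.8 = -0.005, -0.003 m / 0.8 = -0.0038.

{"name": "move_arm", "arguments": {"motion": [[0, 0, 0, -0.0019, 0, 0, 0], [0, 0, 0, -0.0038, 0, 0, 0], [0, 0, 0, -0.005, 0, 0, 0], [0, 0, 0, -0.005, 0, 0, 0]]}}

```text
clock: 25.35
eef_pos: [450.4, -84.4, 36.7]
tcp_rot: [3.14, -0.001, 1.381]
contact_force: [0.5, 4.7, 2.9]
opening: 0.005
grasp_force: 2.3
```

{"name": "move_arm", "arguments": {"motion": [[0, 0, 0, -0.0013, 0, 0, 0], [0, 0, 0, -0.0025, 0, 0, 0], [0, 0, 0, -0.0038, 0, 0, 0], [0, 0, 0, -0.0038, 0, 0, 0]]}}

```text
clock: 25.85
eef_pos: [450.3, -85.4, 36.8]
tcp_rot: [3.14, -0.004, 1.379]
contact_force: [4.2, 24.7, 3.9]
opening: -0.0
grasp_force: 12.5
```

In the tool's units: -0.12 m / 0.8 = -0.15, -0.09 m / 0.8 = -0.1125.

{"name": "move_arm", "arguments": {"motion": [[0, 0, 0, 0.0063, 0, 0, 0], [0, 0, 0, 0.025, 0, 0, 0], [0, 0, 0, 0.0375, 0, 0, 0], [0, 0, 0, 0.0375, 0, -0.05, 0], [0, 0, 0, 0.05, 0, -0.1125, 0], [0, 0, 0, 0.0625, 0, -0.15, 0], [0, 0, 0, 0.0625, 0, -0.15, 0], [0, 0, 0, 0.0625, 0, -0.15, 0]]}}

```text
clock: 26.85
eef_pos: [458.5, -38.3, 156.1]
tcp_rot: [3.141, -0.001, 1.382]
contact_force: [-0.8, -0.2, 0.2]
opening: -0.0
grasp_force: 0.0
```

```bash
python3 chk.py
```

```text
26.85 [458.45115662 -38.25750345 156.0728118 ] [-0.81151512 -0.24109211  0.17389386] -6.552168400028391e-06
wrist 506 stone ((-0.43038034439086914, -7.3891448974609375), (13.66203498840332, 38.075889587402344), 3.424638032913208) z 49.11770880651494
wrist blue y [83.86286031 87.30091095] x [-19.84377467  19.47000331]
top 282 stone ((-5.956653594970703, 28.006946563720703), (38.694374084472656, 42.02406692504883), 2.6684155464172363) z 49.0895922314769
top blue y [-70.51903757 -62.29813709] x [-2.39537878 19.49721292]
top blue y [50.35907371 84.20338339] x [-19.87782722  10.31016153]
```

In the tool's units: 0.15 m / 0.8 = 0.1875, 0.11 m / 0.8 = 0.1375.

{"name": "move_arm", "arguments": {"motion": [[0, 0, 0, 0.0375, 0, -0.0375, 0], [0, 0, 0, 0.0875, 0, -0.075, 0], [0, 0, 0, 0.1375, 0, -0.1125, 0], [0, 0, 0, 0.1875, 0, -0.125, 0], [0, 0, 0, 0.1875, 0, -0.125, 0]]}}

```text
clock: 27.58
eef_pos: [487.5, 110.6, 256.5]
tcp_rot: [3.14, -0.001, 1.384]
contact_force: [-0.6, 1.0, 0.2]
opening: 0.001
grasp_force: 0.0
```

```bash
python3 chk.py
```

```text
27.575 [487.51148793 110.57808083 256.51008216] [-0.62442534  0.98855326  0.24637297] 0.0009868569135610468
wrist 310 stone ((2.2017383575439453, 38.66718673706055), (25.624958038330078, 19.178956985473633), 88.42727661132812) z 48.92849777311747
wrist blue y [51.91607526 81.40280089] x [-4.36403445  8.08358088]
top 997 stone ((0.6338157653808594, -0.4852027893066406), (100.28277587890625, 50.77702713012695), 89.82542419433594) z 49.181750436637685
top blue y [-70.02894406 -56.5529346 ] x [-19.32488143  19.38181837]
top blue y [50.18265488 84.66239564] x [-19.63627458  19.48738493]
top tab top y [77.68752613 85.2564444 ]
```

```bash
python3 -c "
from rig import order
print(order.sign_off())"
```

```text
the job is handed in; nothing more can be done
None
```

The stone is back in its holder with the tan side up, clamped between the two jaws with no measurable play. I handed the job in after about 27.6 s of robot time; the sign-off returned no verdict.

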